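# Hook a dropped spacer ring out from under the machine guard

### The job

A steel spacer ring has been dropped under the fixed yellow guard, out of the gripper's reach. Take the orange-handled hooked rod, reach in under the guard's front edge, lower the hook into the ring's hole and draw the ring along the bench into the aluminium V-shaped rest; keep drawing, so that the V rest moves back on its stiff slide, until you feel it come up firmly against its stop, and hold a pull of about 10 N there for half a second, never more than 20 N. Leave the ring fully home in the V. Then lay the hook back on its blue stand with its end hanging down past the edge as before, without touching the ring with the fingers, striking the guard or disturbing the other things.

Things in the scene. Friction and masses are not known exactly. Their poses are not given: they have to be found in the camera images.
- guard: Fixed guard: clear hood in a yellow frame, grey gear motor behind. Origin on the bench under the middle of its front panel; x points away from the robot into the hood, y to the left, z up. The hood covers x from 0 to 140 mm, y from -120 to +120 mm between its posts; roof at 150 mm. The front is open below: the lower edge of the front panel (12 mm thick) is 70 mm above the bench.
- spacer_centre (a point): Centre (half-way up) of the dropped steel ring lying flat on the bench: outer diameter 44 mm, hole 24 mm, 12 mm thick, about 0.1 kg.
- vrest_home (a point): The ring's centre when fully home in the V rest, 6 mm above the bench; it moves with the rest. Two rigid jaws 14 mm high at 45 degrees either side of its x axis meet 31 mm behind it, mouth 84 mm wide at x = +11 mm, towards the guard. The rest slides along x with 3 N drag and stays where left. A rigid stop, hidden in the 18 mm high grey housing behind it, lies 4 to 32 mm back (-x), unmarked.
- hook_handle (a point): Centre of the hook's handle: orange block 80 (x) x 24 (y) x 30 mm (z), lying on its flat underside. x points along the rod to the hook, z up. A rigid 7 mm steel rod leaves it along +x, axis 3 mm below this point, and at x = 140 mm bends straight down to 39 mm below this point (24 mm below the handle's underside). 0.2 kg, balanced about 25 mm in front of this point.
- hook_tip (a point): Lower end of the hook's down-turned end (7 mm diameter), at x = 140 mm, z = -39 mm from the handle's centre.
- stand: Blue tool stand fixed on the bench, a flat-topped block 130 mm (x) by 140 mm (y), 30 mm high; origin at the centre of its underside. The hook's handle lies on it at the start, the rod along the stand's +x roughly, with the down-turned end hanging past the stand's +x edge, about 6 mm above the bench. It may be on either side of the bench; a black parts tray is on the other side.
- lens: Bystander: red lens cap, 30 mm diameter, 24 mm high, standing under the hood; origin at the centre of its underside.
- lightbar: Bystander: black bar 200 x 34 x 26 mm with red, green and yellow windows; origin at the centre of its underside.
- driver: Bystander: screwdriver with an orange handle lying on the bench.
- jar: Bystander: closed jar, 60 mm diameter, 90 mm high; origin at the centre of its underside.
- carton: Bystander: cardboard box 100 x 80 x 60 mm; origin at the centre of its underside.
- bush: Bystander: brass bush, 32 mm diameter, 20 mm high; origin at the centre of its underside.
- foam: Bystander: brown block 90 x 60 x 40 mm; origin at the centre of its underside.

How it is judged:
By the outcome, as a careful person would: the job done as asked, in the order asked, and still so for the second after the job is handed in, with the robot touching nothing.
It also fails if it takes over 64 s, if anything falls off the work surface, if the arm or the gripper's body presses on something with over 40 N, if the wrist force passes 120 N, or if a joint passes its speed limit or range.

### The arm

A 6-joint arm with a two-finger parallel gripper is mounted at the origin on the work surface. World frame = base frame: x ahead of the robot, y to its left, z up, the work surface at z = 0. Lengths are in m, angles in rad, forces in N, time in s.
With the tool pointing down it reaches from about 0.3 to 1 m from the base axis. Payload 5.1 kg.
Tool frame: the origin (TCP) lies midway between the tips of the shut fingers; the grasp point (between the pads) lies 19 mm behind it (arm.grasp_offset is the distance from the TCP to the grasp point, in m); z points along the fingers, x is the direction in which the jaws open and shut, and the axes are right-handed (so a half turn about z gives the same grasp; the last joint's range is limited). The gripper opens to 95 mm and grips with 3 to 60 N. Pads are 20 mm wide; open, the fingers measure 119 mm over their backs; the gripper's body (75 mm by 180 mm) begins 59 mm behind the grasp point.
Start: joints at [1.218, 0.124, 1.65, -0, 1.367, -0.083], TCP at [0.173, 0.626, 0.215] pointing down, gripper open.
Joint ranges: [-2.61, 2.61], [-1.02, 2.33], [0.03, 2.71], [-1.35, 4.49], [0.32, 2.68], [-2.91, 2.91]. Speed limits (rad/s): [2.57, 2.57, 3.14, 3.14, 3.14, 3.14].

### API

Orientations are given as a unit quaternion [x, y, z, w].
In Python, from bench import arm, imaging, finder gives the robot as it stands.
- The arm moves only by the tool move_arm, never from a script. Its argument "series" is a list of rows, each a list of 5 numbers: the opening, from -1 (shut) to 1 (fully open), then the shift along the tool's x, y, z in m, then the turn about the tool's z in degrees. In form: [[hand, dx, dy, dz, twist], ...]. A call has exactly 10 rows; each row shifts and turns the commanded pose from where the row before left it, along the tool's axes as they then stand; what a row does not reach is not made up. A row lasts 1/8 s, in which the tool goes at most 62.5 mm and 10.7 degrees, less where a joint would pass 70% of its speed; a pose out of reach is approached as far as the arm can. A call is refused whole if a number of a shift passes 0.0625 or a number of a turn 10.7, either way. A call with a gripper value outside its range is refused whole. The fingers move at their own pace and stop on an object; "newtons" is the grip in N (left out, the last holds). Time passes only in rows, so rows that do not move let the fingers close, or fill a call up. It gives the time, the measured TCP pose, the force and the opening at its end, in the units of the state.
- arm.read_state(): the state, without advancing time (a new reading comes with each control period).
- imaging.grab_frame(name): name is "side" or "top" or "wrist"; returns a dict with "img" (420x560x3 uint8, red, green, blue), "fx", "fy", "cx", "cy" (pixels), "world_to_cam" (4x4, takes a point from world to camera coordinates); the wrist camera has in their place "tool_from_camera" (4x4, takes a point from camera to tool coordinates, whose origin is the TCP and whose axes are the tool frame's). Camera axes: x right, y down, z forward; pixel columns grow to the right and rows downward; lengths in m; the calibration is good to about 2 mm. The wrist camera is an equidistant fisheye: a pixel r from the principal point sees the ray r / f radians off the axis. A picture is of the moment at which its call begins: read the wrist's pose just before it. There is no depth.
- arm.sign_off(): hands the job in, once; it reports no verdict.
Trained networks look in a picture, given as the dict that the camera call returned (one of the last four; its "shot" number tells which), for a name from the list of things; names that differ only in an ending like _2 or _b are one class to them, and where a whole thing is asked for, a point or a joint stands for the part that bears it (a point fixed in the world has none). Each returns a list of dicts, best first, with "score" (0 to 1); they miss things now and then, are a little off and sometimes report something else, mostly with a low value. They report only what shows in the picture. A call takes as long as a camera call.
- finder.boxes_of(thing, picture): "at" ([x, y, z] in m, in world coordinates, good to about 4 mm: the middle of the surface that is visible of it).
The state is a dict: "time": time; "joint_pos": joint angles; "joint_velocities": joint speeds; "effort": joint torques, N m; "eef_pos": TCP position; "ee_rot": TCP orientation; "contact_force": force on the tool from outside, world axes, zero at the start; "wrist_torque": the same for the moment, N m; "finger_gap": opening from 0.0 (shut) to 1.0 (fully open).
Only numpy, scipy, OpenCV 4.12 (cv2) and the standard library are available. Lean on these libraries where they do the work, as an engineer would, in place of code of your own. Each camera call takes 0.05 s, during which the arm holds its last target.

## Working session

There is one attempt and no reset: what is moved stays moved. The work goes in short steps, Python scripts to look and compute and a tool call to move; the robot and the scene stay as the last step left them, time stands still between calls to the robot, and variables do not carry over. Pictures are saved under pics/ and viewed, and the job is handed in when it is done.

Besides the shell and the picture viewer there is one more tool, called after "Call:" by a JSON object that holds its "api" and its "payload", one argument or row to a line. move_arm: Moves the arm, as the interface text tells. Its arguments: {"type":"object","properties":{"series":{"type":"array"},"newtons":{"type":"number"}},"required":["series"]}

```bash
ls; mkdir -p pics; python3 - <<'E'
from bench import arm, imaging, finder
import cv2
s=arm.read_state()
print({k:(v if not hasattr(v,'__len__') else [round(float(x),4) for x in v]) for k,v in s.items()})
for n in ["side","top","wrist"]:
    p=imaging.grab_frame(n)
    cv2.imwrite(f"pics/a_{n}.png",p["img"][:,:,::-1])
    print(n,{k:v for k,v in p.items() if k!="img"})
    for t in ["guard","spacer_centre","vrest_home","hook_handle","hook_tip","stand","lens","bush","jar"]:
        r=finder.boxes_of(t,p)
        print(t,[(round(q["score"],2),[round(float(x),4) for x in q["at"]]) for q in r[:2]])
print(arm.read_state()["time"])
E
```

```text
pics
{'time': 0.0, 'joint_pos': [1.2184, 0.1245, 1.6517, 0.0, 1.3675, -0.0826], 'joint_velocities': [-0.0008, 0.0001, -0.0, 0.0003, -0.0012, -0.0001], 'effort': [-0.0009, -41.7625, -35.9923, 0.0774, 0.0494, -0.0002], 'eef_pos': [0.1731, 0.6259, 0.2134], 'ee_rot': [0.7958, 0.6056, -0.0009, 0.0006], 'contact_force': [-0.0925, 0.0603, 0.4894], 'wrist_torque': [0.0168, 0.02, -0.0006], 'finger_gap': 0.9972880237571298}
side {'fx': 455.0620860735038, 'fy': 455.0620860735038, 'cx': 272.70694364351783, 'cy': 202.2482435414077, 'world_to_cam': array([[ 0.96668527, -0.25564703,  0.01281354, -0.52034244],
       [-0.15400011, -0.62085132, -0.76865311,  0.1289903 ],
       [ 0.20445919,  0.74107236, -0.63953749,  1.20631619],
       [ 0.        ,  0.        ,  0.        ,  1.        ]]), 'shot': 1}
guard []
spacer_centre []
vrest_home [(0.55, [0.5567, -0.086, 0.0155]), (0.52, [0.3974, 0.2837, 0.0493])]
hook_handle [(0.78, [0.3994, 0.2796, 0.0497])]
hook_tip [(0.54, [0.4024, 0.28, 0.0441])]
stand [(0.64, [0.4241, 0.2409, 0.028])]
lens [(0.16, [0.6537, 0.4155, 0.0201])]
bush [(0.66, [0.6307, -0.48
[... 707 characters left out ...]
 0.2929, 0.0612])]
stand [(0.92, [0.4181, 0.2752, 0.027])]
lens []
bush []
jar [(0.72, [0.4869, -0.4999, 0.0896])]
wrist {'fx': 325.19226210127806, 'fy': 325.19226210127806, 'cx': 279.0396139699648, 'cy': 198.42227286638428, 'tool_from_camera': array([[ 9.99999607e-01, -8.41140686e-04,  2.81755017e-04,
        -3.83186187e-04],
       [ 7.29853160e-04,  9.60689410e-01,  2.77624431e-01,
        -7.99790021e-02],
       [-5.04200265e-04, -2.77624116e-01,  9.60689646e-01,
        -1.71081535e-01],
       [ 0.00000000e+00,  0.00000000e+00,  0.00000000e+00,
         1.00000000e+00]]), 'shot': 3}
guard []
spacer_centre []
vrest_home []
hook_handle []
hook_tip []
stand []
lens []
bush []
jar []
1.5
```

View pics/a_side.png

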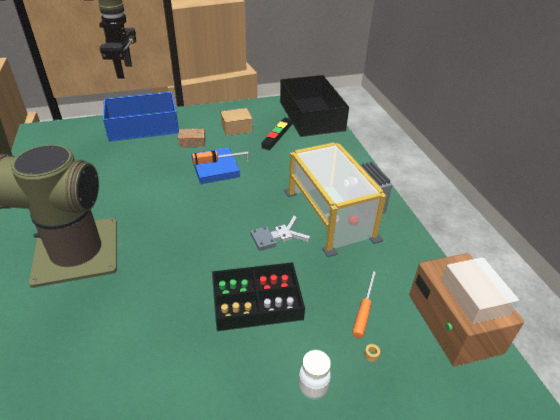

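View pics/a_top.png

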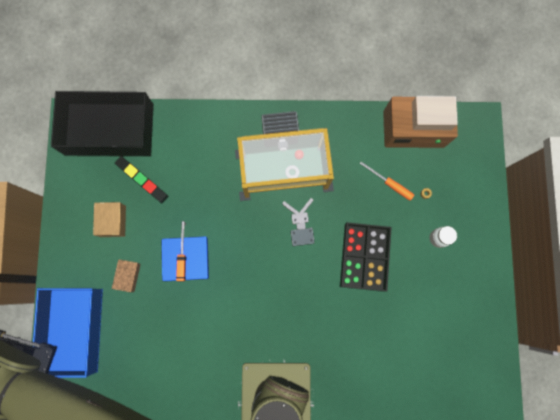

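View pics/a_wrist.png

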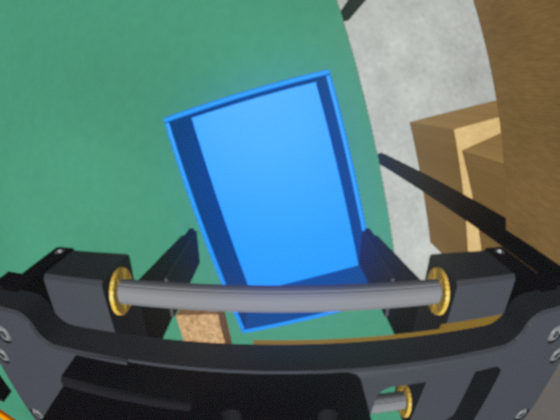

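```bash
cat > h.py <<'E'
import numpy as np, cv2
K={"side":(455.0620860735038,272.70694364351783,202.2482435414077,np.array([[ 0.96668527,-0.25564703,0.01281354,-0.52034244],[-0.15400011,-0.62085132,-0.76865311,0.1289903],[0.20445919,0.74107236,-0.63953749,1.20631619]])),
"top":(473.5270619496203,279.630973298155,216.19305325764384,np.array([[0.00403362,-0.99992163,0.01185205,-0.00921931],[-0.9879702,-0.00581711,-0.15453493,0.54716869],[0.15459177,-0.01108614,-0.98791623,1.42993794]]))}
def back(cam,u,v,z):
    f,cx,cy,M=K[cam];R=M[:,:3];t=M[:,3]
    c=-R.T@t; d=R.T@np.array([(u-cx)/f,(v-cy)/f,1]); return c+d*(z-c[2])/d[2]
def proj(cam,p):
    f,cx,cy,M=K[cam];q=M[:,:3]@np.asarray(p)+M[:,3]; return np.array([cx+f*q[0]/q[2],cy+f*q[1]/q[2]])
def tri(us,ut):
    A=[];b=[]
    for cam,uv in (("side",us),("top",ut)):
        f,cx,cy,M=K[cam]
        for i,(p,c) in enumerate(zip(uv,(cx,cy))):
            r=M[i]-(p-c)/f*M[2];A.append(r[:3]*1);b.append(-r[3])
    return np.linalg.lstsq(np.array(A),np.array(b),rcond=None)[0]
E
python3 - <<'E'
import cv2
a=cv2.imread("pics/a_top.png")
def crop(a,x,y,w,h,s,n): cv2.imwrite(n,cv2.resize(a[y:y+h,x:x+w],None,fx=s,fy=s,interpolation=cv2.INTER_CUBIC))
crop(a,230,110,110,140,5,"pics/b_t.png") if 0 else crop(a,225,120,120,130,4.6,"pics/b_t1.png")
crop(a,150,210,70,80,7,"pics/b_t2.png")
b=cv2.imread("pics/a_side.png")
crop(b,240,135,150,130,4.6,"pics/b_s1.png")
crop(b,180,135,80,55,9,"pics/b_s2.png")
E
```

```text
(no output)
```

View pics/b_t1.png

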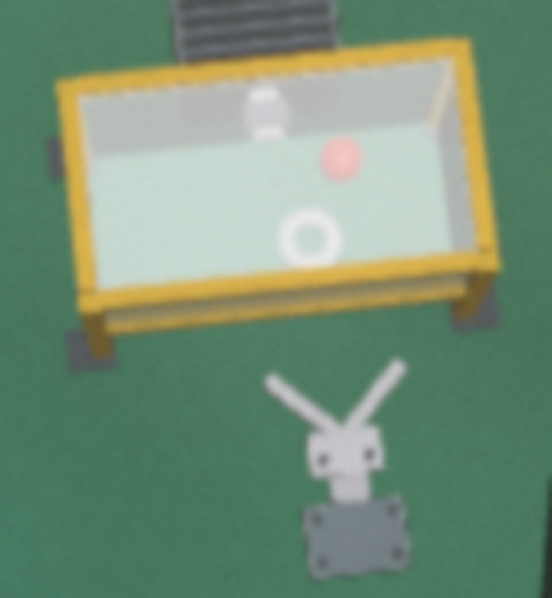

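View pics/b_t2.png

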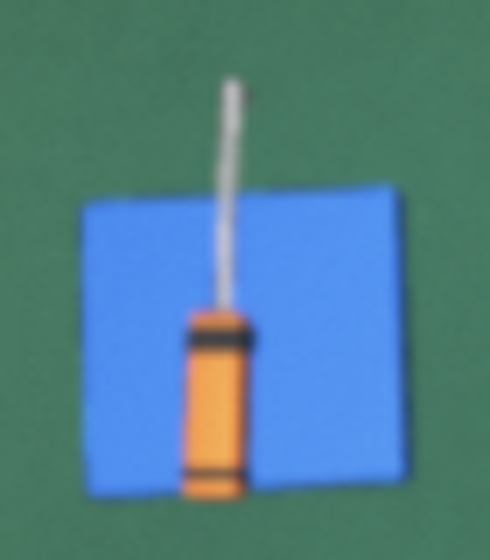

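View pics/b_s1.png

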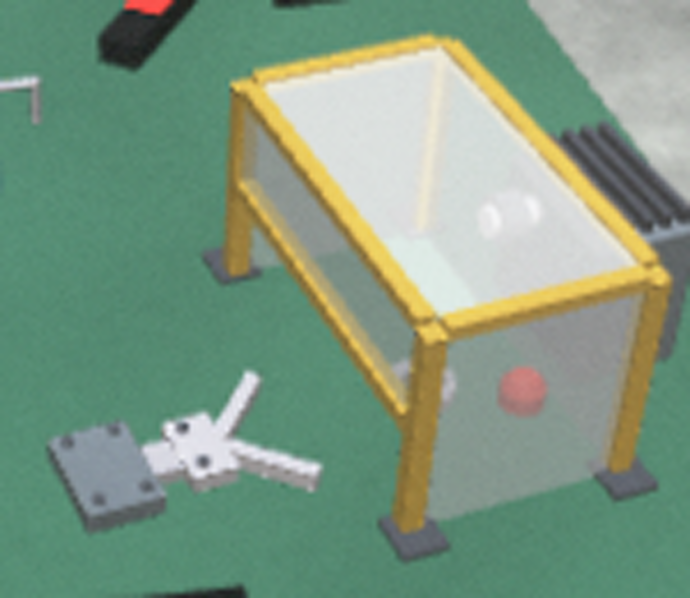

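View pics/b_s2.png

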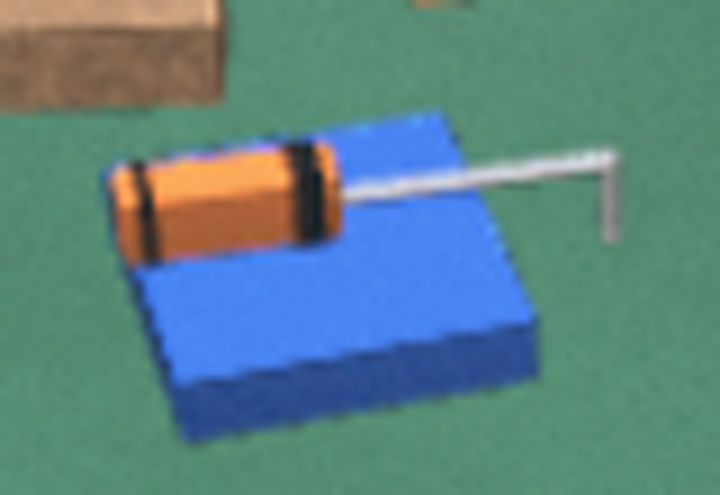

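```bash
cat > m.py <<'E'
from h import *
np.set_printoptions(precision=4,suppress=True)
T1=lambda x,y:(225+(x+.5)/4.6-.5,120+(y+.5)/4.6-.5)
T2=lambda x,y:(150+(x+.5)/7-.5,210+(y+.5)/7-.5)
S1=lambda x,y:(240+(x+.5)/4.6-.5,135+(y+.5)/4.6-.5)
S2=lambda x,y:(180+(x+.5)/9-.5,135+(y+.5)/9-.5)
B=lambda p,z,c="top":back(c,*p,z)
print("ring",B(T1(310,238),.011))
print("guard roof front corners",B(T1(80,303),.15),B(T1(497,268),.15), "back", B(T1(60,85),.15),B(T1(468,42),.15))
print("lower edge front tri"); 
print("feet",B(T1(92,352),0.003),B(T1(476,308),0.003), B(S1(232,265),.003,"side"),B(S1(413,537),.003,"side"))
print("jaw ends",B(T1(272,381),.014),B(T1(398,367),.014)," side",B(S1(252,378),.014,"side"),B(S1(318,470),.014,"side"))
for q in [(305,510),(400,498),(410,570),(312,580)]: print("housing",B(T1(*q),.018))
for q in [(48,445),(122,423),(165,500),(90,520)]: print("housing side",B(S1(*q),.018,"side"))
print("jaw join outer",B(T1(343,432),.014))
for q in [(83,205),(397,186),(405,478),(90,497)]: print("stand",B(T2(*q),.03))
print("handle front/rear",B(T2(222,313),.06),B(T2(214,495),.06),B(T2(214,497),.05))
print("rod end",B(T2(233,82),.0455),B(T2(225,305),.0455))
print("tri rodend",tri(S2(611,152),T2(233,82)),"tip",B(S2(611,242),.006,"side"))
print("lens",B(T1(341,158),.024))
E
python3 m.py
```

```text
ring [ 0.6988 -0.0462  0.011 ]
guard roof front corners [0.6201 0.1045 0.15  ] [ 0.6446 -0.1597  0.15  ] back [0.7631 0.1196 0.15  ] [ 0.7941 -0.143   0.15  ]
lower edge front tri
feet [0.618  0.1058 0.003 ] [ 0.6512 -0.1631  0.003 ] [0.6201 0.1001 0.003 ] [ 0.6501 -0.168   0.003 ]
jaw ends [ 0.5961 -0.0197  0.014 ] [ 0.6065 -0.1071  0.014 ]  side [ 0.5958 -0.0243  0.014 ] [ 0.6099 -0.1123  0.014 ]
housing [ 0.5057 -0.0425  0.018 ]
housing [ 0.5144 -0.1076  0.018 ]
housing [ 0.4649 -0.1141  0.018 ]
housing [ 0.4577 -0.0473  0.018 ]
housing side [ 0.4588 -0.0567  0.018 ]
housing side [ 0.5063 -0.0487  0.018 ]
housing side [ 0.5144 -0.1183  0.018 ]
housing side [ 0.4685 -0.1234  0.018 ]
jaw join outer [ 0.5606 -0.0688  0.014 ]
stand [0.4758 0.36   0.03  ]
stand [0.485  0.2212 0.03  ]
stand [0.3564 0.2141 0.03  ]
stand [0.3475 0.3515 0.03  ]
handle front/rear [0.426  0.2909 0.06  ] [0.348  0.2915 0.06  ] [0.3474 0.2934 0.05  ]
rod end [0.5291 0.2926 0.0455] [0.4306 0.2926 0.0455]
tri rodend [0.5291 0.293  0.0436] tip [0.5273 0.2898 0.006 ]
lens [ 0.7531 -0.0674  0.024 ]
```

Call:
{"api": "move_arm", "payload": {
  "series": [
    [0.1,0,0,0,-7.7],
    [0.1,0,0,0,-7.7],
    [0.1,-0.0418,0.0272,0,0],
    [0.1,-0.0418,0.0272,0,0],
    [0.1,-0.0418,0.0272,0,0],
    [0.1,-0.0418,0.0272,0,0],
    [0.1,-0.0418,0.0272,0.015,0],
    [0.1,-0.0418,0.0272,0.015,0],
    [0.1,-0.0418,0.0272,0.015,0],
    [0.1,-0.0418,0.0272,0.015,0]
  ],
  "newtons": 60
}}

```text
time: 2.75
eef_pos: [0.3913, 0.2905, 0.1546]
ee_rot: [0.707, 0.707, 0.001, 0.0]
contact_force: [0.3, -0.1, -0.1]
finger_gap: 0.552
```

```bash
cat >> h.py <<'E'
TC=np.array([[ 9.99999607e-01,-8.41140686e-04,2.81755017e-04,-3.83186187e-04],[7.29853160e-04,9.60689410e-01,2.77624431e-01,-7.99790021e-02],[-5.04200265e-04,-2.77624116e-01,9.60689646e-01,-1.71081535e-01]])
from scipy.spatial.transform import Rotation as Ro
def wback(u,v,z,pos,q):
    f=325.19226;x,y=u-279.0396,v-198.42227;r=np.hypot(x,y);th=r/f
    d=np.array([x/r*np.sin(th),y/r*np.sin(th),np.cos(th)])
    R=Ro.from_quat(q).as_matrix();c=R@TC[:,3]+pos;d=R@(TC[:,:3]@d)
    return c+d*(z-c[2])/d[2]
def st(s,ks=("time","eef_pos","ee_rot","contact_force","wrist_torque","finger_gap")):
    for k in ks: print(k,np.round(s[k],4))
E
python3 - <<'E'
from bench import arm, imaging
from h import *
s=arm.read_state();st(s)
p=imaging.grab_frame("wrist");cv2.imwrite("pics/c_w.png",p["img"][:,:,::-1])
E
```

```text
time 2.75
eef_pos [0.3913 0.2905 0.1546]
ee_rot [7.074e-01 7.068e-01 5.000e-04 1.000e-04]
contact_force [ 0.3042 -0.0765 -0.1411]
wrist_torque [ 0.0237 -0.0189  0.0115]
finger_gap 0.5523
```

View pics/c_w.png

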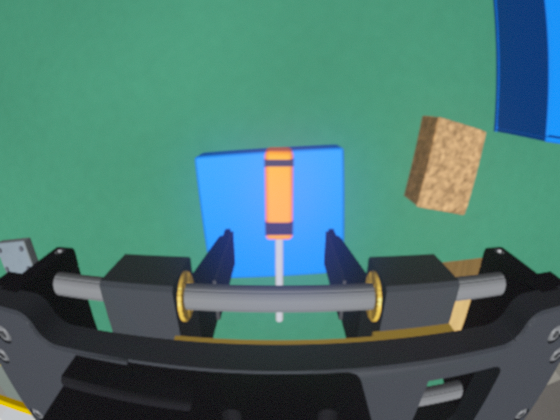

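```bash
python3 - <<'E'
from h import *
p=[.3913,.2905,.1546];q=[.7074,.7068,.0005,.0001]
for n,u,v,z in [("rear",279,150,.06),("front",279.5,239,.06),("rodend",280,320,.0455),("L",265,195,.06),("R",294,195,.06),("stand",198,157,.03),("stand",342,147,.03),("stand",345,270,.03),("stand",207,278,.03)]: print(n,wback(u,v,z,p,q).round(4))
E
```

```text
rear [0.3468 0.2903 0.06  ]
front [0.4257 0.2906 0.06  ]
rodend [0.5268 0.2911 0.0455]
L [0.3851 0.2783 0.06  ]
R [0.3852 0.3029 0.06  ]
stand [0.3564 0.2145 0.03  ]
stand [0.3475 0.3485 0.03  ]
stand [0.4749 0.3591 0.03  ]
stand [0.4846 0.2138 0.03  ]
```

Call:
{"api": "move_arm", "payload": {
  "series": [
    [0.1,0,0,0.026,0],
    [0.1,0,0,0.026,0],
    [0.1,0,0,0.026,0],
    [0.1,0,0,0.026,0],
    [0.1,0,0,0.0165,0],
    [0.1,0,0,0,0],
    [-1,0,0,0,0],
    [-1,0,0,0,0],
    [-1,0,0,0,0],
    [-1,0,0,0,0]
  ],
  "newtons": 60
}}

```text
time: 4.05
eef_pos: [0.3909, 0.292, 0.0349]
ee_rot: [0.707, 0.707, 0.0, 0.0]
contact_force: [-0.8, -0.5, 3.1]
finger_gap: 0.249
```

Call:
{"api": "move_arm", "payload": {
  "series": [
    [-1,0,0,-0.01,0],
    [-1,0,0,-0.025,0],
    [-1,0,0,-0.025,0],
    [-1,-0.04,0.007,0,0],
    [-1,-0.055,0.01,0,0],
    [-1,-0.06,0.01,0,0],
    [-1,-0.06,0.01,0,0],
    [-1,-0.06,0.01,0,0],
    [-1,-0.055,0.01,0,0],
    [-1,-0.036,0.008,0,-6.5]
  ]
}}

```text
time: 5.3
eef_pos: [0.455, -0.0766, 0.0946]
ee_rot: [0.666, 0.746, 0.0, 0.0]
contact_force: [0.1, 0.1, -1.2]
finger_gap: 0.252
```

```bash
python3 - <<'E'
from bench import arm, imaging
from h import *
s=arm.read_state();st(s)
def crop(a,x,y,w,h,s,n): cv2.imwrite(n,cv2.resize(a[y:y+h,x:x+w,::-1],None,fx=s,fy=s,interpolation=cv2.INTER_CUBIC))
p=imaging.grab_frame("side");crop(p["img"],200,120,200,150,4,"pics/d_s.png")
p=imaging.grab_frame("top");crop(p["img"],225,120,120,130,4.6,"pics/d_t.png")
st(arm.read_state(),("eef_pos",))
E
```

```text
time 5.3
eef_pos [ 0.455  -0.0766  0.0946]
ee_rot [6.659e-01 7.460e-01 0.000e+00 2.000e-04]
contact_force [ 0.1244  0.1186 -1.1618]
wrist_torque [0.0393 0.0193 0.0515]
finger_gap 0.2517
eef_pos [ 0.4556 -0.0772  0.0947]
```

View pics/d_s.png

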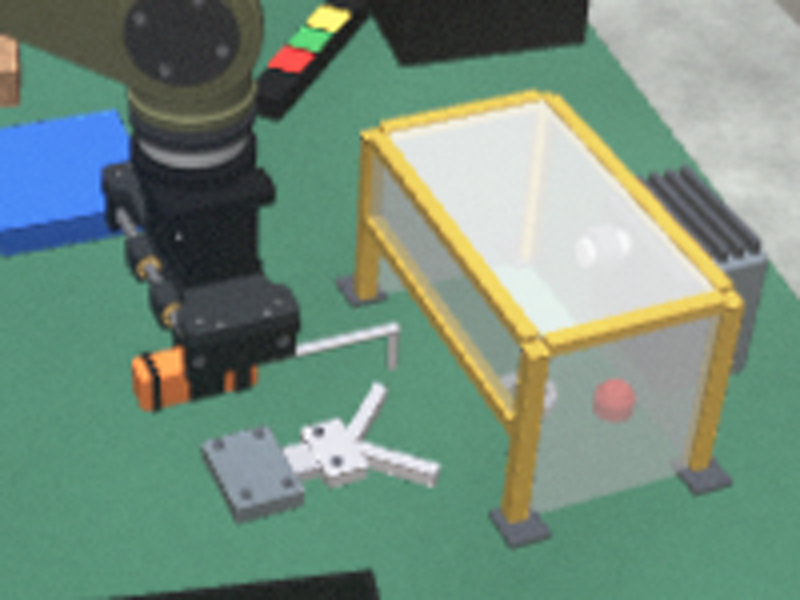

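View pics/d_t.png

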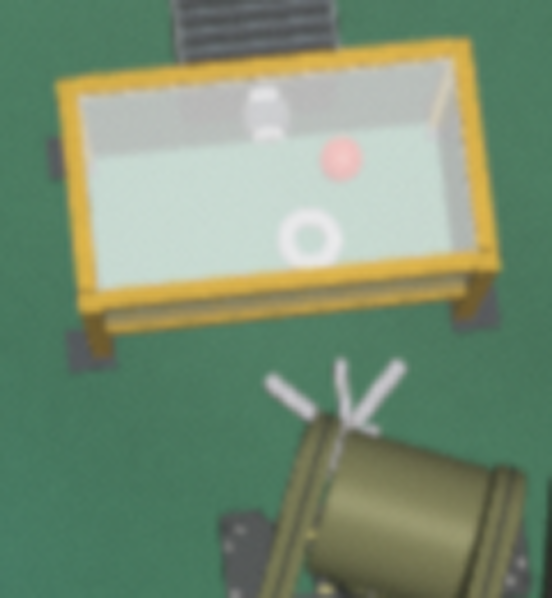

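```bash
python3 - <<'E'
from h import *
np.set_printoptions(precision=4,suppress=True)
S=lambda x,y:(200+(x+.5)/4-.5,120+(y+.5)/4-.5)
T=lambda x,y:(225+(x+.5)/4.6-.5,120+(y+.5)/4.6-.5)
print("tri bend",tri(S(394,326),T(340,364)))
print("top only at z.102",back("top",*T(340,362),.102),back("side",*S(394,329),.102))
tcp=np.array([.4556,-.0772,.0947]);d=np.array([.9935,.113,0])
bend=tcp+.135*d+[0,0,.0071]; tip=tcp+.135*d+[0,0,-.029]
for n,P in(("bend",bend),("tip",tip),("rod60",tcp+.06*d+[0,0,.0071])):
    a=proj("side",P);b=proj("top",P);print(n,P,"S",(a-[200,120])*4,"T",(b-[225,120])*4.6)
for u in [(500,378),(530,388),(556,393)]: print("ring side",back("side",*S(*u),.012))
print(back("top",*T(310,238),.012))
# guard lower edge: top z=.07
for u in [(105,332),(290,316),(470,297)]: print("edge",back("top",*T(*u),.07))
for u in [(370,232),(510,420)]: print("edge side",back("side",*S(*u),.07))
E
```

```text
tri bend [ 0.5908 -0.0622  0.1036]
top only at z.102 [ 0.5926 -0.0623  0.102 ] [ 0.5904 -0.0634  0.102 ]
bend [ 0.5897 -0.0619  0.1018] S [390.9425 326.5718] T [337.5996 364.5825]
tip [ 0.5897 -0.0619  0.0657] S [388.3973 367.3839] T [334.8474 374.8304]
rod60 [ 0.5152 -0.0704  0.1018] S [286.2718 352.0354] T [350.928  477.7689]
ring side [ 0.6848 -0.0322  0.012 ]
ring side [ 0.702  -0.0477  0.012 ]
ring side [ 0.7182 -0.0573  0.012 ]
[ 0.6986 -0.0461  0.012 ]
edge [0.6183 0.0931 0.07  ]
edge [ 0.63   -0.0306  0.07  ]
edge [ 0.6438 -0.1514  0.07  ]
edge side [0.6195 0.0852 0.07  ]
edge side [ 0.6495 -0.1346  0.07  ]
```

Call:
{"api": "move_arm", "payload": {
  "series": [
    [-1,0,0,0.015,0],
    [-1,0,0,0.015,0],
    [-1,0.001,0,0.0145,0],
    [-1,0.001,0,0,0],
    [-1,0.001,0.019,0,0],
    [-1,0,0.022,0,0],
    [-1,0,0.022,0,0],
    [-1,0,0.022,0,0],
    [-1,0,0.019,0,0],
    [-1,0,0.0065,0,0]
  ]
}}

```text
time: 6.65
eef_pos: [0.5658, -0.0584, 0.0501]
ee_rot: [0.666, 0.746, 0.0, 0.0]
contact_force: [0.7, -0.3, -1.5]
finger_gap: 0.252
```

```bash
cat > look.py <<'E'
import sys
from bench import arm, imaging
from h import *
n=sys.argv[1]
st(arm.read_state())
def crop(a,x,y,w,h,s,n): cv2.imwrite(n,cv2.resize(a[y:y+h,x:x+w,::-1],None,fx=s,fy=s,interpolation=cv2.INTER_CUBIC))
for c in sys.argv[2]:
    if c=="t": p=imaging.grab_frame("top");crop(p["img"],225,120,120,130,4.6,f"pics/{n}_t.png")
    if c=="s": p=imaging.grab_frame("side");crop(p["img"],240,170,120,90,6.5,f"pics/{n}_s.png")
    if c=="w": p=imaging.grab_frame("wrist");cv2.imwrite(f"pics/{n}_w.png",p["img"][:,:,::-1])
E
python3 look.py e ts
```

```text
time 6.65
eef_pos [ 0.5658 -0.0584  0.0501]
ee_rot [6.659e-01 7.460e-01 2.000e-04 3.000e-04]
contact_force [ 0.6556 -0.2509 -1.4516]
wrist_torque [ 0.0199  0.0912 -0.0201]
finger_gap 0.2524
```

View pics/e_t.png

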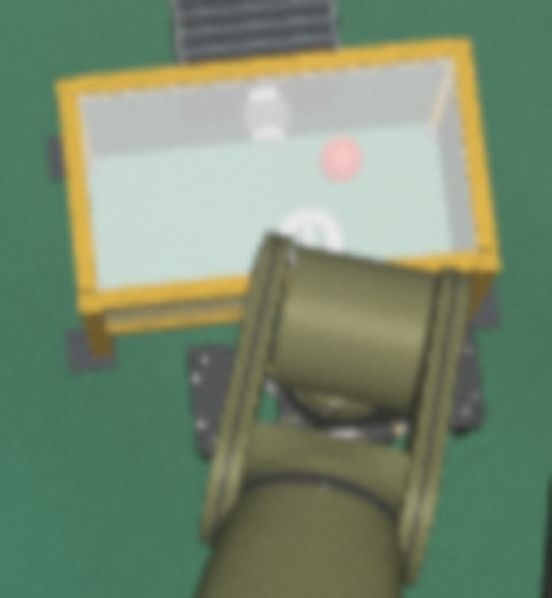

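View pics/e_s.png

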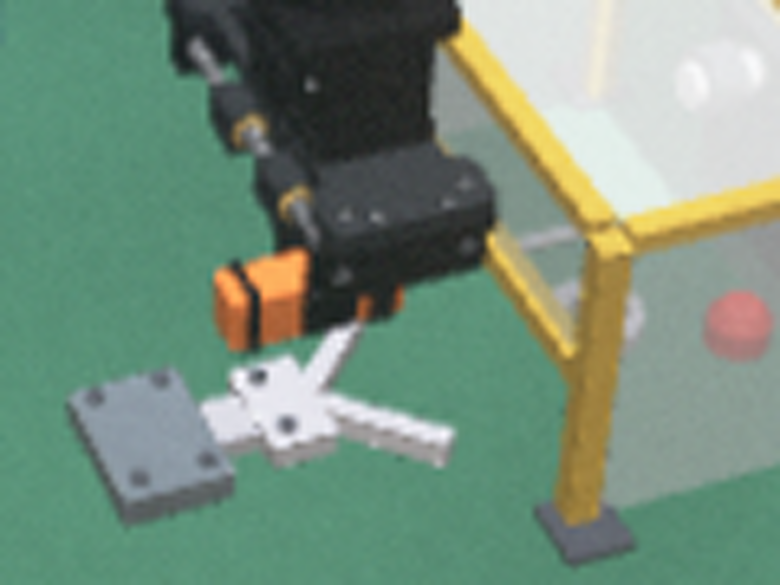

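Call:
{"api": "move_arm", "payload": {
  "series": [
    [-1,-0.002,0,0,0],
    [-1,0,0,0.004,0],
    [-1,0,0,0.004,0],
    [-1,0,0,0.004,0],
    [-1,0,0,0.003,0],
    [-1,0,0,0.002,0],
    [-1,0,0,0.0015,0],
    [-1,0,0,0,0],
    [-1,0,-0.002,0,0],
    [-1,0,-0.002,0,0]
  ]
}}

```text
time: 8.0
eef_pos: [0.5608, -0.0613, 0.0313]
ee_rot: [0.666, 0.746, 0.0, 0.0]
contact_force: [0.5, -1.1, -2.5]
finger_gap: 0.253
```

```bash
python3 look.py f t
```

```text
time 8.0
eef_pos [ 0.5608 -0.0613  0.0313]
ee_rot [6.662e-01 7.457e-01 0.000e+00 1.000e-04]
contact_force [ 0.4751 -1.0817 -2.5196]
wrist_torque [-0.0013  0.1102 -0.0482]
finger_gap 0.2528
```

View pics/f_t.png

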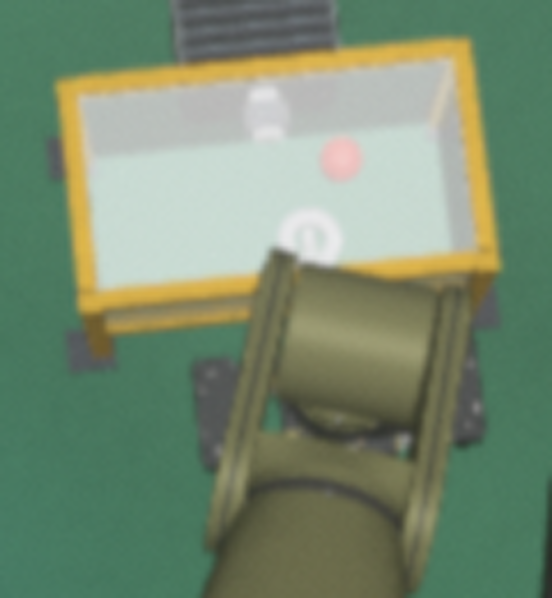

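Call:
{"api": "move_arm", "payload": {
  "series": [
    [-1,0,-0.004,0,0],
    [-1,-0.0008,-0.009,0,0],
    [-1,-0.001,-0.012,0,0],
    [-1,-0.001,-0.012,0,0],
    [-1,-0.001,-0.012,0,0],
    [-1,-0.001,-0.012,0,0],
    [-1,-0.001,-0.012,0,0],
    [-1,-0.001,-0.012,0,0],
    [-1,-0.0008,-0.009,0,0],
    [-1,-0.0008,-0.007,0,0]
  ]
}}

```text
time: 9.3
eef_pos: [0.4609, -0.0811, 0.0312]
ee_rot: [0.666, 0.746, 0.0, 0.0]
contact_force: [1.0, 0.0, -1.0]
finger_gap: 0.245
```

```bash
python3 look.py g ts
```

```text
time 9.3
eef_pos [ 0.4609 -0.0811  0.0312]
ee_rot [0.6663 0.7457 0.     0.    ]
contact_force [ 0.9816  0.0374 -0.9742]
wrist_torque [ 0.1163 -0.2217  0.0142]
finger_gap 0.2452
```

View pics/g_t.png

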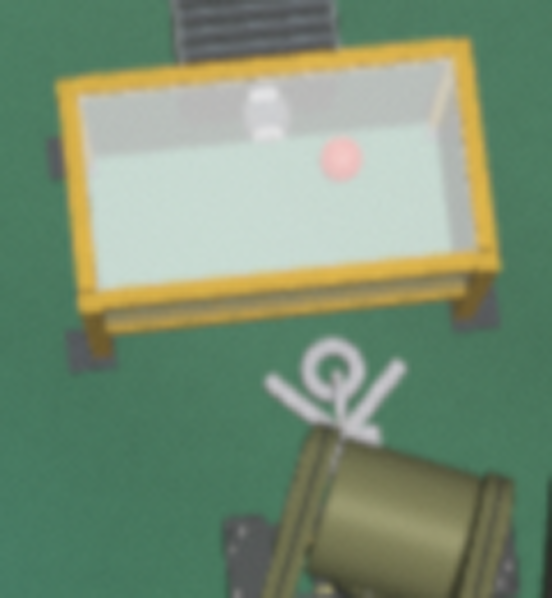

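View pics/g_s.png

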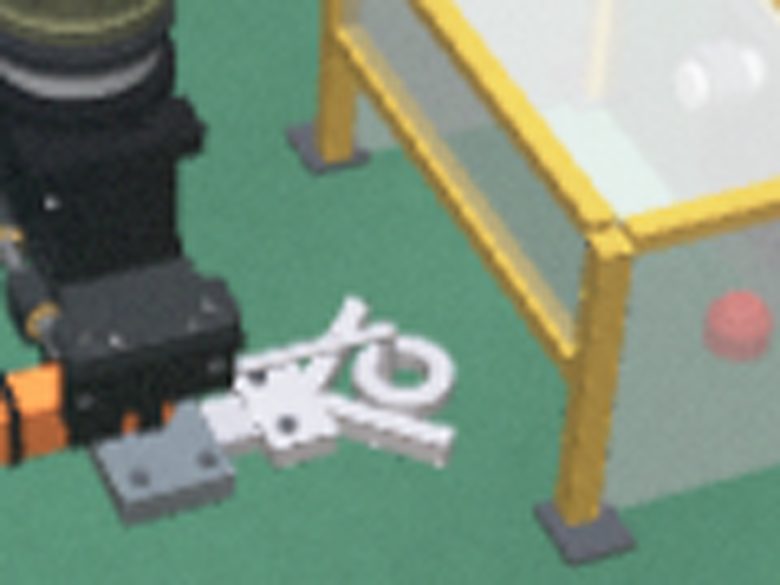

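Call:
{"api": "move_arm", "payload": {
  "series": [
    [-1,0,-0.0013,0,0],
    [-1,0,-0.0013,0,0],
    [-1,0,-0.0013,0,0],
    [-1,0,-0.0013,0,0],
    [-1,0,-0.0013,0,0],
    [-1,0,-0.0013,0,0],
    [-1,0,-0.0013,0,0],
    [-1,0,-0.0013,0,0],
    [-1,0,-0.0013,0,0],
    [-1,0,-0.0013,0,0]
  ]
}}

```text
time: 10.65
eef_pos: [0.4489, -0.0825, 0.0313]
ee_rot: [0.666, 0.746, 0.0, 0.0]
contact_force: [3.6, -0.6, -3.8]
finger_gap: 0.252
```

```bash
python3 look.py i ts
```

```text
time 10.65
eef_pos [ 0.4489 -0.0825  0.0313]
ee_rot [6.663e-01 7.457e-01 3.000e-04 4.000e-04]
contact_force [ 3.6108 -0.6016 -3.7613]
wrist_torque [-0.0869 -0.3602 -0.0901]
finger_gap 0.2518
```

View pics/i_t.png

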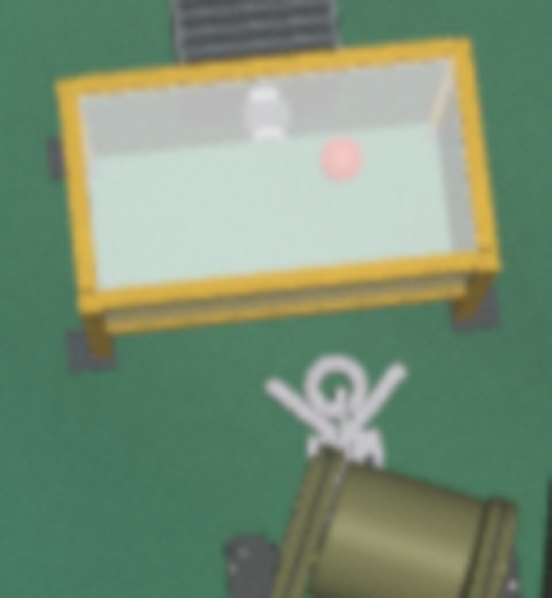

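View pics/i_s.png

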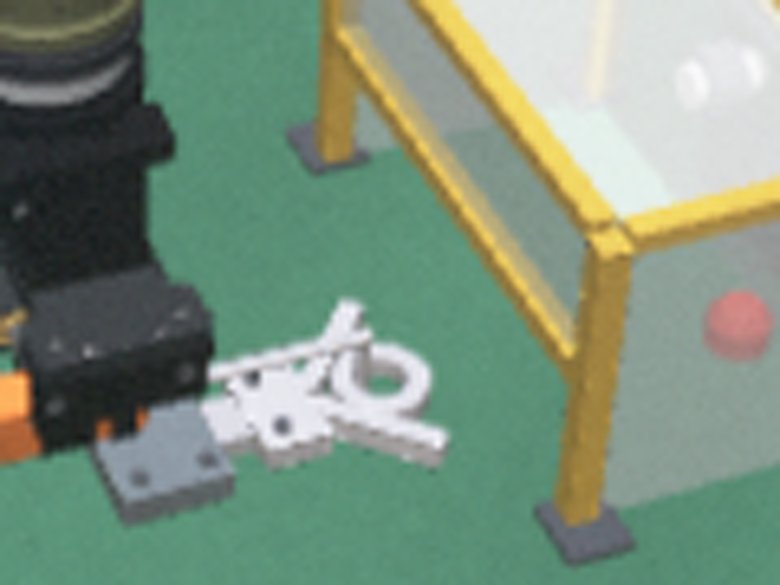

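Call:
{"api": "move_arm", "payload": {
  "series": [
    [-1,0,-0.0003,0,0],
    [-1,0,-0.0003,0,0],
    [-1,0,-0.0003,0,0],
    [-1,0,-0.0003,0,0],
    [-1,0,-0.0003,0,0],
    [-1,0,-0.0003,0,0],
    [-1,0,-0.0003,0,0],
    [-1,0,-0.0003,0,0],
    [-1,0,0,0,0],
    [-1,0,0,0,0]
  ]
}}

```text
time: 12.0
eef_pos: [0.4462, -0.0827, 0.0312]
ee_rot: [0.666, 0.746, 0.0, 0.0]
contact_force: [2.6, -0.9, -2.5]
finger_gap: 0.247
```

Call:
{"api": "move_arm", "payload": {
  "series": [
    [-1,0,-0.0004,0,0],
    [-1,0,-0.0004,0,0],
    [-1,0,-0.0004,0,0],
    [-1,0,-0.0004,0,0],
    [-1,0,-0.0004,0,0],
    [-1,0,-0.0004,0,0],
    [-1,0,-0.0004,0,0],
    [-1,0,-0.0002,0,0],
    [-1,0,0,0,0],
    [-1,0,0,0,0]
  ]
}}

```text
time: 13.25
eef_pos: [0.4432, -0.083, 0.0312]
ee_rot: [0.666, 0.746, -0.0, -0.0]
contact_force: [2.1, -0.8, -3.4]
finger_gap: 0.242
```

Call:
{"api": "move_arm", "payload": {
  "series": [
    [-1,0,-0.0004,0,0],
    [-1,0,-0.0004,0,0],
    [-1,0,-0.0004,0,0],
    [-1,0,-0.0004,0,0],
    [-1,0,-0.0004,0,0],
    [-1,0,-0.0004,0,0],
    [-1,0,-0.0004,0,0],
    [-1,0,-0.0002,0,0],
    [-1,0,0,0,0],
    [-1,0,0,0,0]
  ]
}}

```text
time: 14.5
eef_pos: [0.4407, -0.0834, 0.0313]
ee_rot: [0.666, 0.746, 0.0, 0.0]
contact_force: [5.7, -0.3, -3.7]
finger_gap: 0.247
```

Call:
{"api": "move_arm", "payload": {
  "series": [
    [-1,0,-0.0002,0,0],
    [-1,0,-0.0002,0,0],
    [-1,0,-0.0002,0,0],
    [-1,0,-0.0002,0,0],
    [-1,0,0,0,0],
    [-1,0,0,0,0],
    [-1,0,0,0,0],
    [-1,0,0,0,0],
    [-1,0,0,0,0],
    [-1,0,0,0,0]
  ]
}}

```text
time: 15.75
eef_pos: [0.4405, -0.0834, 0.0314]
ee_rot: [0.666, 0.746, 0.001, 0.001]
contact_force: [8.1, -0.2, -5.5]
finger_gap: 0.247
```

```bash
python3 look.py j ts
```

```text
time 15.75
eef_pos [ 0.4405 -0.0834  0.0314]
ee_rot [0.6663 0.7457 0.001  0.0011]
contact_force [ 8.1315 -0.2159 -5.471 ]
wrist_torque [-0.0974 -1.1019 -0.1472]
finger_gap 0.247
```

View pics/j_t.png

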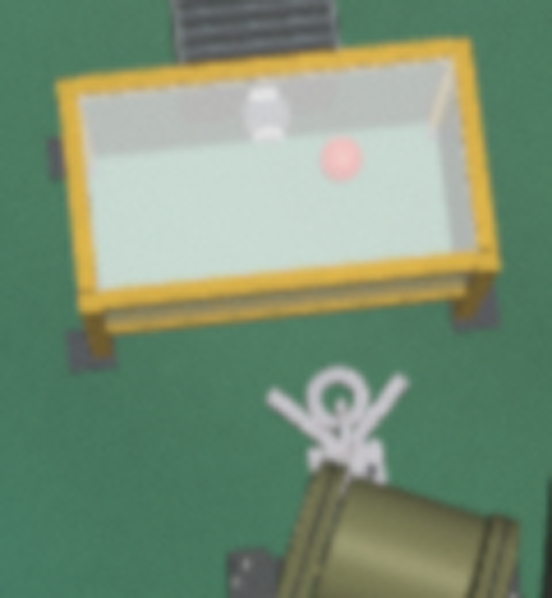

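View pics/j_s.png

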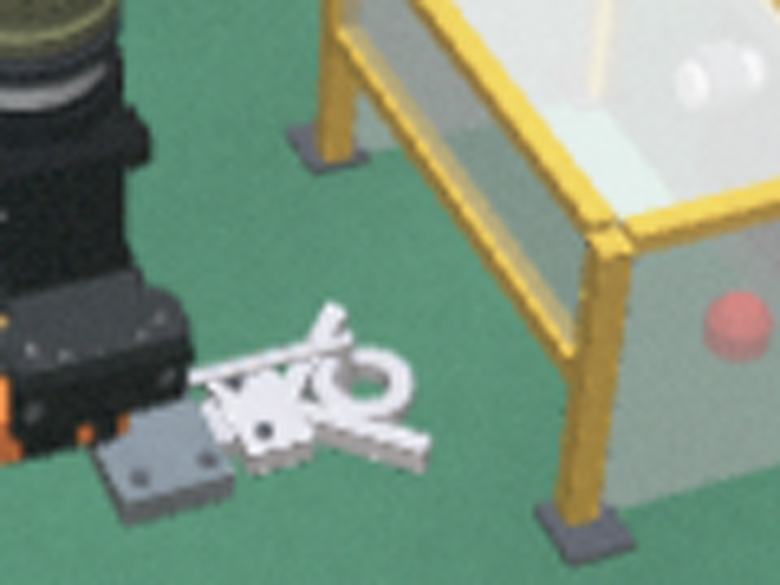

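Call:
{"api": "move_arm", "payload": {
  "series": [
    [-1,0,-0.0003,0,0],
    [-1,0,-0.0003,0,0],
    [-1,0,0,0,0],
    [-1,0,0,0,0],
    [-1,0,0,0,0],
    [-1,0,0,0,0],
    [-1,0,0,0,0],
    [-1,0,0,0,0],
    [-1,0,0,0,0],
    [-1,0,0,0,0]
  ]
}}

```text
time: 17.1
eef_pos: [0.4404, -0.0834, 0.0314]
ee_rot: [0.666, 0.746, 0.001, 0.002]
contact_force: [10.2, -0.3, -8.3]
finger_gap: 0.251
```

Call:
{"api": "move_arm", "payload": {
  "series": [
    [-1,0,-0.0001,0,0],
    [-1,0,0,0,0],
    [-1,0,0,0,0],
    [-1,0,0,0,0],
    [-1,0,0,0,0],
    [-1,0,0,0,0],
    [-1,0,0,0,0],
    [-1,0,0,0,0],
    [-1,0,0,0,0],
    [-1,0,0,0,0]
  ]
}}

```text
time: 18.35
eef_pos: [0.4404, -0.0834, 0.0314]
ee_rot: [0.666, 0.746, 0.001, 0.002]
contact_force: [11.0, 0.4, -7.2]
finger_gap: 0.251
```

```bash
python3 look.py k ts
```

```text
time 18.35
eef_pos [ 0.4404 -0.0834  0.0314]
ee_rot [0.6663 0.7456 0.0015 0.0016]
contact_force [10.9501  0.4039 -7.2244]
wrist_torque [-0.0508 -1.3578 -0.1085]
finger_gap 0.2511
```

View pics/k_s.png

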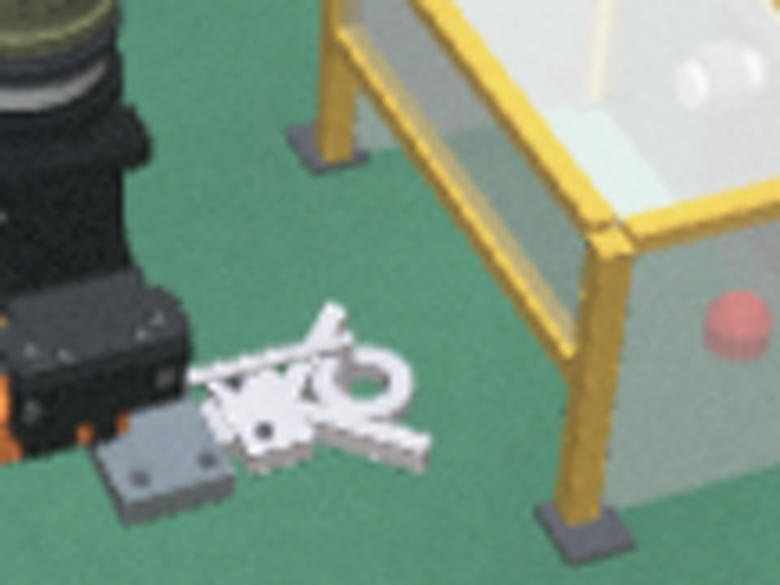

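Call:
{"api": "move_arm", "payload": {
  "series": [
    [-1,0,0.002,0,0],
    [-1,0,0.0025,0,0],
    [-1,0,0.003,0,0],
    [-1,0,0.003,0,0],
    [-1,0,0,0,0],
    [-1,0,0,0,0],
    [-1,0,0,-0.004,0],
    [-1,0,0,-0.006,0],
    [-1,0,0,-0.008,0],
    [-1,0,0,0,0]
  ]
}}

```text
time: 19.7
eef_pos: [0.45, -0.0826, 0.0504]
ee_rot: [0.666, 0.746, 0.0, 0.001]
contact_force: [-0.2, 0.3, -2.0]
finger_gap: 0.251
```

```bash
python3 look.py l ts
```

```text
time 19.7
eef_pos [ 0.45   -0.0826  0.0504]
ee_rot [6.663e-01 7.457e-01 5.000e-04 1.100e-03]
contact_force [-0.2422  0.2892 -1.9923]
wrist_torque [ 0.0133  0.0678 -0.0066]
finger_gap 0.2511
```

View pics/l_s.png

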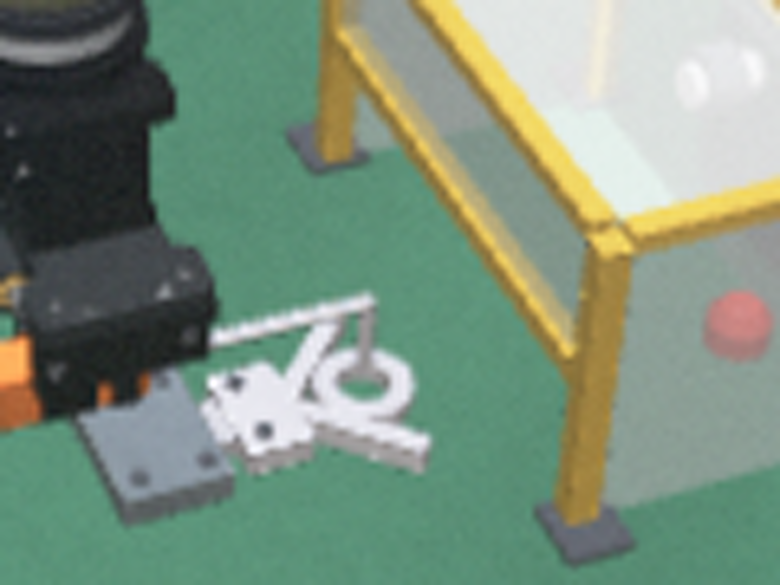

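View pics/l_t.png

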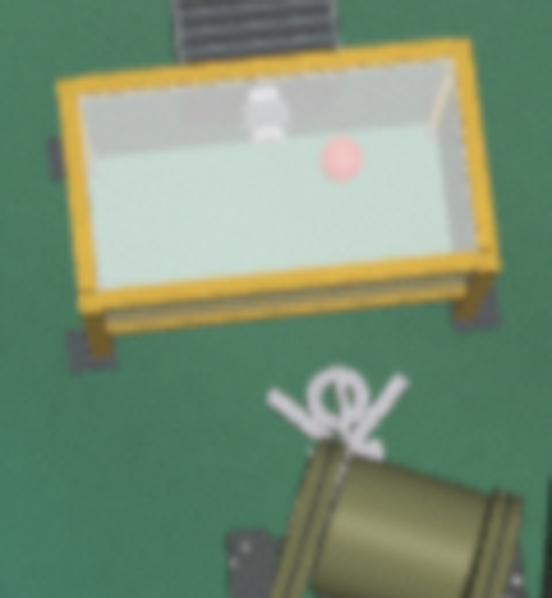

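Call:
{"api": "move_arm", "payload": {
  "series": [
    [-1,0,0,-0.02,0],
    [-1,0,0,-0.025,0],
    [-1,0,0,0,6.4],
    [-1,0.045,-0.007,0,0],
    [-1,0.058,-0.009,0,0],
    [-1,0.06,-0.009,0,0],
    [-1,0.06,-0.009,0,0],
    [-1,0.058,-0.009,0,0],
    [-1,0.05,-0.009,0,0],
    [-1,0.043,-0.007,0,0]
  ]
}}

```text
time: 21.05
eef_pos: [0.3889, 0.2935, 0.0939]
ee_rot: [0.706, 0.708, -0.0, -0.0]
contact_force: [0.8, 0.3, -2.3]
finger_gap: 0.246
```

```bash
python3 - <<'E'
from bench import arm, imaging
from h import *
st(arm.read_state())
def crop(a,x,y,w,h,s,n): cv2.imwrite(n,cv2.resize(a[y:y+h,x:x+w,::-1],None,fx=s,fy=s,interpolation=cv2.INTER_CUBIC))
p=imaging.grab_frame("side");crop(p["img"],170,110,110,80,7,"pics/m_s.png")
E
```

```text
time 21.05
eef_pos [0.3889 0.2935 0.0939]
ee_rot [ 7.064e-01  7.078e-01 -1.000e-04 -1.000e-04]
contact_force [ 0.8463  0.3163 -2.3111]
wrist_torque [0.0493 0.0524 0.01  ]
finger_gap 0.246
```

View pics/m_s.png

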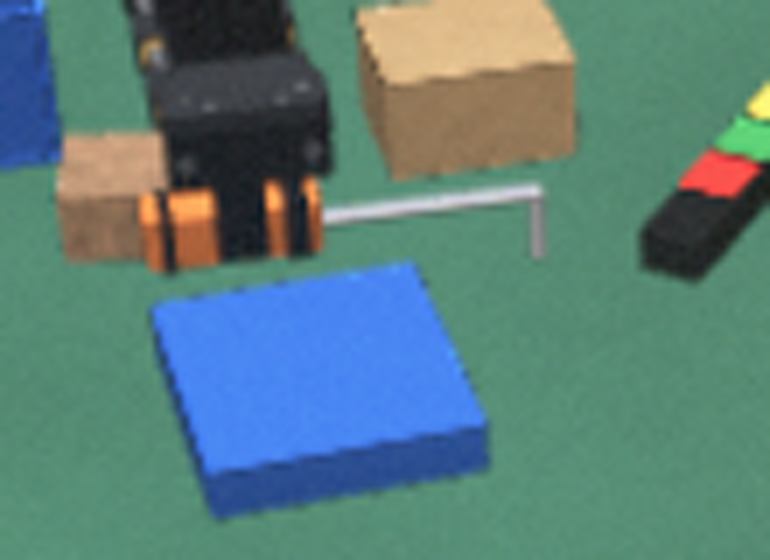

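Call:
{"api": "move_arm", "payload": {
  "series": [
    [-1,-0.002,0.002,0.004,0],
    [-1,0,0,0.012,0],
    [-1,0,0,0.014,0],
    [-1,0,0,0.012,0],
    [-1,0,0,0.008,0],
    [-1,0,0,0.004,0],
    [-1,0,0,0.002,0],
    [-1,0,0,0.001,0],
    [-1,0,0,0.001,0],
    [-1,0,0,0,0]
  ]
}}

```text
time: 22.35
eef_pos: [0.3919, 0.2897, 0.0363]
ee_rot: [0.707, 0.707, 0.0, 0.0]
contact_force: [-0.9, -0.2, -2.2]
finger_gap: 0.248
```

Call:
{"api": "move_arm", "payload": {
  "series": [
    [-1,0,0,0.0005,0],
    [-1,0,0,0.0005,0],
    [-1,0,0,0.0004,0],
    [-1,0,0,0.0002,0],
    [-1,0,0,0,0],
    [-1,0,0,0,0],
    [-1,0,0,0,0],
    [-1,0,0,0,0],
    [-1,0,0,0,0],
    [-1,0,0,0,0]
  ]
}}

```text
time: 23.6
eef_pos: [0.3919, 0.2896, 0.0349]
ee_rot: [0.707, 0.707, -0.0, -0.0]
contact_force: [-4.5, -2.0, 4.9]
finger_gap: 0.249
```

Call:
{"api": "move_arm", "payload": {
  "series": [
    [-1,0,0,-0.0004,0],
    [-0.3,0,0,0,0],
    [-0.1,0,0,0,0],
    [0.1,0,0,0,0],
    [0.1,0,0,0,0],
    [0.1,0,0,0,0],
    [0.1,0,0,-0.02,0],
    [0.1,0,0,-0.04,0],
    [0.1,0,0,-0.05,0],
    [0.1,0,0,-0.03,0]
  ]
}}

```text
time: 24.85
eef_pos: [0.3927, 0.2901, 0.1779]
ee_rot: [0.707, 0.707, 0.002, 0.0]
contact_force: [0.4, -0.7, 0.6]
finger_gap: 0.55
```

```bash
python3 - <<'E'
from bench import arm, imaging
from h import *
st(arm.read_state())
p=imaging.grab_frame("wrist");cv2.imwrite("pics/n_w.png",p["img"][:,:,::-1])
p=imaging.grab_frame("side");cv2.imwrite("pics/n_s.png",p["img"][:,:,::-1])
E
```

```text
time 24.85
eef_pos [0.3927 0.2901 0.1779]
ee_rot [7.068e-01 7.074e-01 1.800e-03 5.000e-04]
contact_force [ 0.394  -0.7018  0.5772]
wrist_torque [ 0.0364 -0.0007  0.0306]
finger_gap 0.5504
```

View pics/n_w.png

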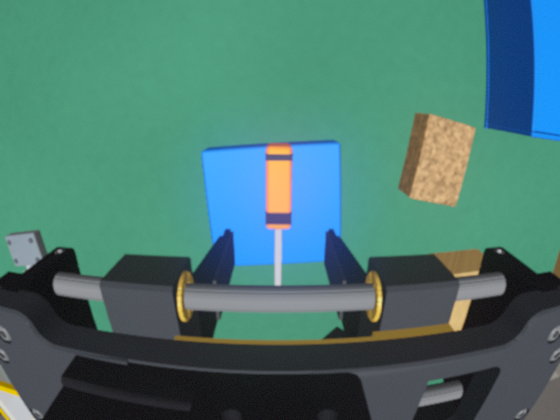

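View pics/n_s.png

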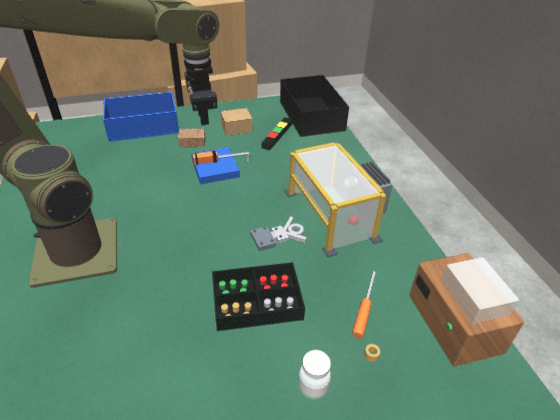

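```bash
python3 - <<'E'
from bench import arm, imaging
from h import *
a=imaging.grab_frame("top")["img"]
cv2.imwrite("pics/o_t.png",cv2.resize(a[185:250,270:340,::-1],None,fx=9,fy=9,interpolation=cv2.INTER_CUBIC))
cv2.imwrite("pics/o_full.png",a[:,:,::-1])
E
```

```text
(no output)
```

View pics/o_t.png

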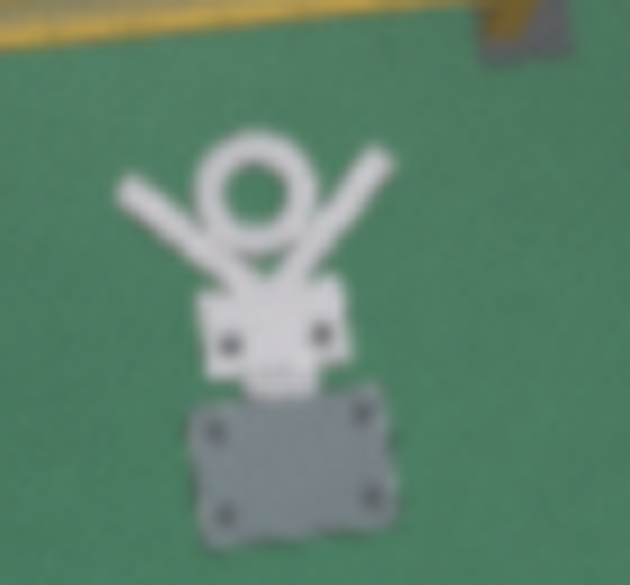

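View pics/o_full.png

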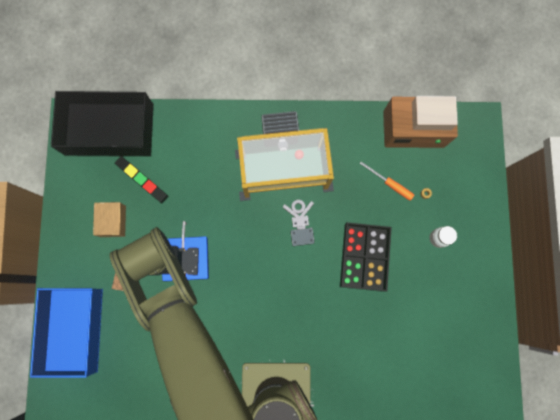

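```bash
python3 - <<'E'
from bench import arm
print(arm.sign_off(), arm.read_state()["time"])
E
```

```text
the job is handed in; nothing more can be done
the job is handed in; nothing more can be done
```

I drew the ring into the V rest, pulled the rest back to its stop, and laid the hook back on its stand. The job was handed in at about 25 s.

- **Pull:** The V rest slid back about 8–10 mm at roughly 3 N and then stopped moving. I held a measured 10–11 N there for about 2 s. The highest force I read was 11.0 N, but I only got a reading at the end of each move. The force dropped back to zero when I let go.
- **Ring:** In the last top picture the ring is centred on the V axis. It sits about 7 mm behind the jaw ends, where 8 mm is expected when fully home. That 1 mm difference is within what the image can resolve, so I take the ring as fully home.
- **Hook:** It lies on the blue stand within about 2 mm of where it started. In the side picture its end hangs past the edge as before, and the gripper is clear above it.
- **Guard and other things:** In the pictures they look where they were. No reading suggested the guard had been struck.
- **Disagreements:** The side and top cameras differed by up to about 5–6 mm sideways on the V rest and its housing. I averaged the two for the V rest.

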